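# Wedge the stall gate shut

## Robot

A 6-joint arm with a two-finger parallel gripper is mounted at the origin on the work surface. World frame = base frame: x ahead of the robot, y to its left, z up, the work surface at z = 0. Lengths are in mm, angles in rad, forces in N, time in s.
With the tool pointing down it reaches from about 275 to 750 mm from the base axis. Payload 10.2 kg.
Tool frame: the origin (TCP) lies midway between the tips of the shut fingers; the grasp point (between the pads) lies 19 mm behind it; z points along the fingers, y is the direction in which the jaws open and shut (so a half turn about z gives the same grasp; the last joint's range is limited). The gripper opens to 85 mm and grips with 20 to 120 N. Pads are 22 mm wide; open, the fingers measure 114 mm over their backs; the gripper's body (76 mm by 85 mm) begins 54 mm behind the grasp point. The pads swing forward as they close: fully open they stand 13 mm farther back than shut.
Start: joints at [1.034, 0.313, 1.498, -0, 1.331, -0.223], TCP at [162.067, 499.365, 231.294] pointing down, gripper open.
Joint ranges: [-2.94, 2.94], [-0.97, 2.17], [0.19, 2.56], [-1.23, 4.37], [0.02, 3.11], [-2.88, 2.88]. Speed limits (rad/s): [2.39, 2.39, 3.01, 3.14, 3.14, 3.14].

## Interface

Orientations are given as a unit quaternion [w, x, y, z].
In Python, from rig import ctrl gives the robot as it stands.
- The arm moves only by the tool carry_out, never from a script. Its argument "plan" is a list of rows, each a list of 3 entries, a list of its own where there are three numbers: the finger opening in mm, from 0 to 85.4, then the shift along the tool's x, y, z in mm, then the turn, a rotation vector about the tool's x, y, z in units of 6 degrees (1.0 is 6 degrees). In form: [[grip, [x, y, z], [ax, ay, az]], ...]. A call has 1 to 20 rows; each row shifts and turns the commanded pose from where the row before left it, along the tool's axes as they then stand; what a row does not reach is not made up. A row lasts 1/12 s, in which the tool goes at most 41.7 mm and 7.16 degrees, less where a joint would pass 70% of its speed; a pose out of reach is approached as far as the arm can. A call with a gripper value outside its range is refused whole. The fingers move at their own pace and stop on an object; "grip_force" is the grip in N (left out, the last holds). Time passes only in rows, so rows that do not move let the fingers close. It gives the time, the measured TCP pose, the force and the opening at its end, in the units of the state.
- ctrl.sense(): the state, without advancing time (a new reading comes with each control period).
- ctrl.capture(name): name is "scene" or "top"; returns a dict with "color" (480x640x3 uint8, blue, green, red), "range_z" (480x640 float32, mm along the optical axis (not along the pixel's ray), 0 where there is no reading), "fx", "fy", "cx", "cy" (pixels), "dist_coeffs" ([k1, k2, p1, p2, k3] as OpenCV has them; the pictures are not rectified), "cam_to_world" (4x4, takes a point from camera to world coordinates). Camera axes: x right, y up, looking along -z (the intrinsics and any distortion apply to the point x, -y, -z); pixel columns grow to the right and rows downward; lengths in mm; the calibration is good to about 2 mm. A picture is of the moment at which its call begins.
- ctrl.finish_job(): hands the job in, once; it reports no verdict.
The state is a dict: "time_s": time; "joints": joint angles; "dq": joint speeds; "tau": joint torques, N m; "eef_pos": TCP position; "ee_rot": TCP orientation; "force": force on the tool from outside, world axes, zero at the start; "wrist_torque": the same for the moment, N m; "grip_width": opening from 0.0 (shut) to 1.0 (fully open).
Only numpy, scipy, OpenCV 4.12 (cv2) and the standard library are available. Lean on these libraries where they do the work, as an engineer would, in place of code of your own. Each camera call takes 0.05 s, during which the arm holds its last target.

## Task

The little white gate on the farm-stall counter keeps springing ajar. Pick up the wooden wedge with the tall heel, and with it flat on the counter slide it thin end first under the gate from the side the gate opens to, pushing the gate fully shut, then tap it gently in until it is firmly jammed under the shut gate, without straining the gate. Let go of the wedge so that it alone keeps the gate shut, and leave the other things where they are.

Things in the scene. Friction and masses are not known exactly. Their poses are not given: they have to be found in the camera images.
- wedge: Plain wooden wedge, 34 mm wide, 162 mm long, 0.1-0.21 kg. Origin under the middle of its heel, on the flat underside. Heel: block 32 x 34 mm, 45 mm tall, to be gripped across its 34 mm width (own y). From x = +16 mm a ramp falls evenly from 27 mm height to 5 mm at the thin end, x = +146 mm. z up. Friction on counter and gate 0.5 to 0.7: pushed in firmly, it stays.
- stand: Fixed white frame: two posts 30 mm square, head rail (top at 208 mm), gate between. Origin on the hinge axis at counter height. The shut gate lies along its -x axis (free edge at x = -250 mm, second post at -275 mm). The gate opens to the stand's -y; the wedge must come from there, thin end to +y. Under the gate and 80 mm behind it is free.
- gate: White slatted gate, 10 to 250 mm from the hinge axis along its own -x, 18 mm thick (faces at y = -9 and +9 mm), top 160 mm up. Origin on the hinge axis at counter height, turning with it; it does not tell the height of the straight lower edge: 12 to 20 mm above the counter, to be found by feel. Once shut with the wedge against it, the push needed rises by 2 to 5 N per mm.
- gate_hinge (a joint): Gate angle, rad: 0 = shut against its stop, growing as it opens (free edge to the stand's -y). A weak spring holds it ajar at 0.2 to 0.4 and opens it again when let go; closing takes about 2 N at its middle. Sliding the wedge while the gate closes takes 2 to 11 N; after that, a push of 15 to 20 N on the wedge jams it well, and much over 25 N strains the gate.
- block: Bystander: plain wooden block 150 x 34 x 30 mm without ramp, long along x; origin at the centre of its underside. Leave it alone.
- shim: Bystander: thin low wooden shim, 132 mm long, 34 mm wide, at most 12 mm high, too low to jam the gate; origin under its thick end, thin end to +x. Leave it alone.
- jar: Bystander: amber glass jar with lid, 70 mm across, 90 mm tall; origin under its centre.
- mug: Bystander: white mug, 76 mm across, 90 mm tall; origin under its centre.
- tape: Bystander: grey tape roll lying flat, 90 mm across, 24 mm high; origin under its centre.
Not all that is in view belongs to the job. Leave any purple or turquoise look-alike of the wedge alone.

How it is judged:
By the outcome, as a careful person would: the job done as asked, in the order asked, and still so for the second after the job is handed in, with the robot touching nothing.
It also fails if it takes over 72 s, if anything falls off the work surface, if the arm or the gripper's body presses on something with over 40 N, if the wrist force passes 120 N, or if a joint passes its speed limit or range.

## Working session

There is one attempt and no reset: what is moved stays moved. The work goes in short steps, Python scripts to look and compute and a tool call to move; the robot and the scene stay as the last step left them, time stands still between calls to the robot, and variables do not carry over. Pictures are saved under pics/ and viewed, and the job is handed in when it is done.

Besides the shell and the picture viewer there is one more tool, called by a JSON object that holds its "method" and its "body". carry_out: Moves the arm, as the interface text tells. Its arguments: {"type":"object","properties":{"plan":{"type":"array"},"grip_force":{"type":"number"}},"required":["plan"]}

```bash
mkdir -p pics; ls; cat > h.py <<'E'
import numpy as np, cv2, pickle
from rig import ctrl
def cap(n,tag):
    c=ctrl.capture(n); cv2.imwrite(f'pics/{tag}.png',c['color']); pickle.dump(c,open(f'{tag}.pkl','wb')); return c
def px2w(c,pts,z=None):
    K=np.array([[c['fx'],0,c['cx']],[0,c['fy'],c['cy']],[0,0,1.]])
    pts=np.array(pts,float).reshape(-1,2)
    u=cv2.undistortPoints(pts.reshape(-1,1,2),K,np.array(c['dist_coeffs'],float)).reshape(-1,2)
    T=np.array(c['cam_to_world']); out=[]
    for (a,b),p in zip(u,pts):
        d=np.array([a,-b,-1.])
        if z is None:
            out.append(T[:3,:3]@(d*c['range_z'][int(round(p[1])),int(round(p[0]))])+T[:3,3])
        else:
            w=T[:3,:3]@d; out.append(T[:3,3]+w*(z-T[2,3])/w[2])
    return np.array(out)
E
python3 - <<'E'
from h import *
cap('scene','s0');cap('top','t0')
print(ctrl.sense())
E
```

```text
pics
{'time_s': 0.1, 'joints': array([ 1.03362722e+00,  3.13356916e-01,  1.49835451e+00, -1.70877951e-05,
        1.33099705e+00, -2.23372548e-01]), 'dq': array([ 1.79384817e-03,  7.03177574e-05, -2.34420172e-03, -1.48289364e-03,
        5.20806027e-04, -1.06541969e-03]), 'tau': array([ 1.13845585e-03, -4.12900114e+01, -2.60147846e+01, -2.21429186e-04,
        2.93287289e-03, -1.46463279e-06]), 'eef_pos': array([161.9348457 , 499.16141656, 230.81378747]), 'ee_rot': array([-1.99375789e-04,  1.56253309e-01,  9.87716858e-01, -5.21137139e-04]), 'force': array([0.45909522, 0.06204962, 0.24538097]), 'wrist_torque': array([ 0.00076265, -0.0058063 , -0.04394523]), 'grip_width': 1.000229774296644}
```

View pics/s0.png

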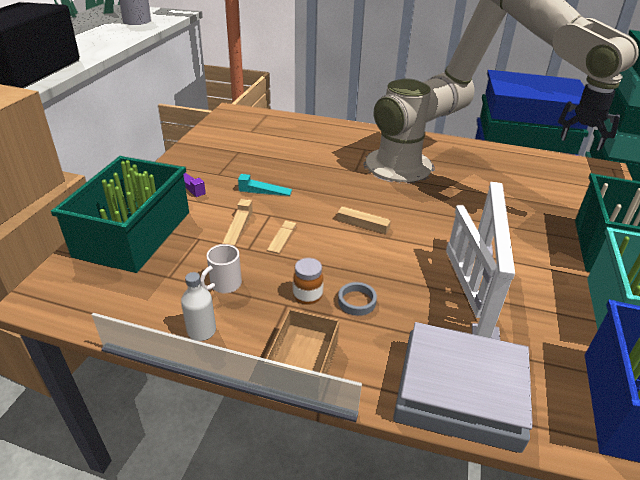

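View pics/t0.png

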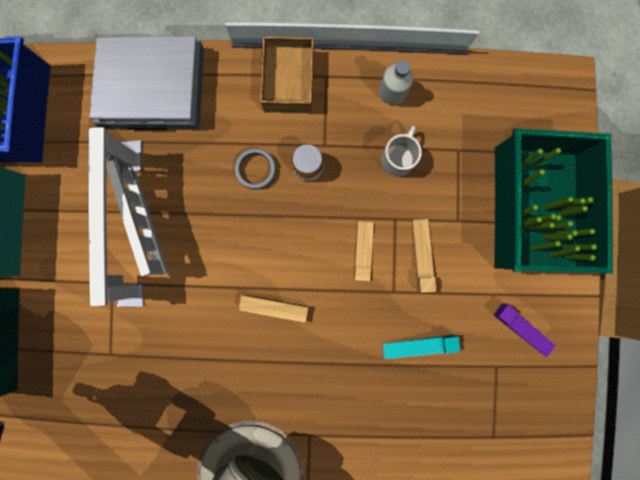

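```bash
python3 - <<'E'
from h import *
a=pickle.load(open('t0.pkl','rb'))['color']; b=pickle.load(open('s0.pkl','rb'))['color']
c1=cv2.resize(a[205:305,340:450],None,fx=4,fy=4,interpolation=cv2.INTER_CUBIC)
c2=cv2.resize(a[115:315,80:210],None,fx=2.5,fy=2.5,interpolation=cv2.INTER_CUBIC)
im=np.zeros((500,800,3),np.uint8); im[:400,:440]=c1; im[:500,450:775]=c2
cv2.imwrite('pics/c1.png',im)
c=cv2.resize(b[190:260,210:310],None,fx=5,fy=5,interpolation=cv2.INTER_CUBIC)
d=cv2.resize(b[180:350,430:530],None,fx=2.9,fy=2.9,interpolation=cv2.INTER_CUBIC)
im=np.zeros((500,800,3),np.uint8); im[:350,:500]=c; im[:493,505:795]=d
cv2.imwrite('pics/c2.png',im)
E
```

```text
(no output)
```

View pics/c1.png

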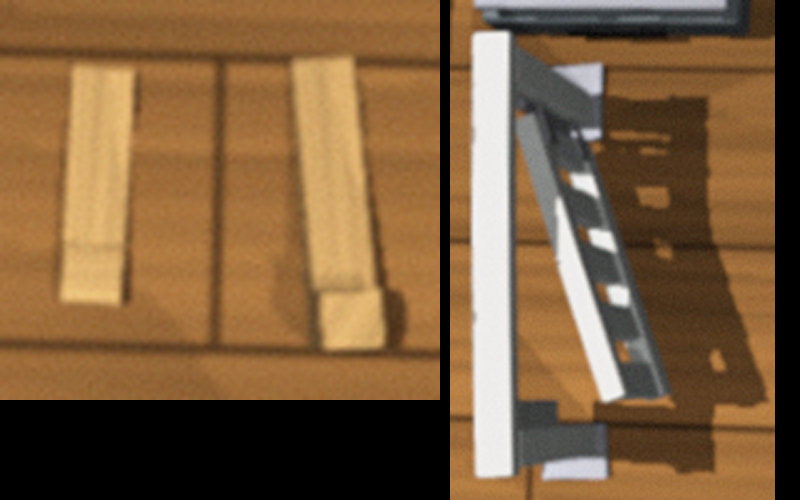

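View pics/c2.png

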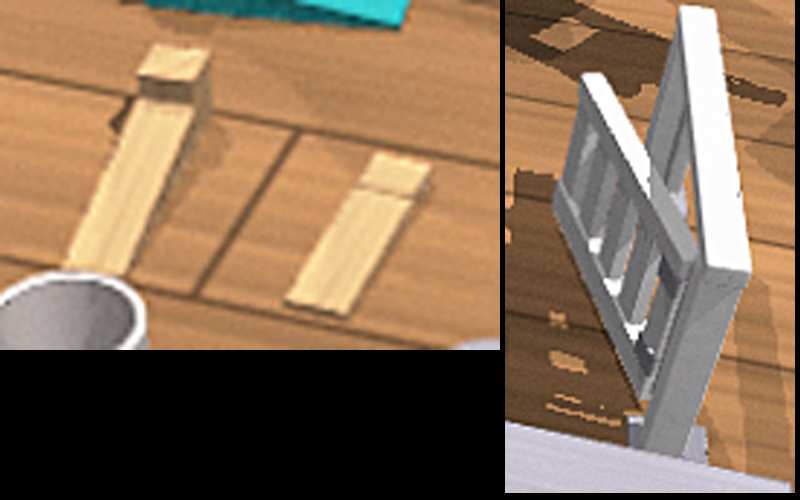

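The top crop shows the wood-coloured candidates: (425,255), with a clear step up to a tall heel at (428,285) and a ramp; (365,250), low with no tall heel, so it is the shim; and (275,308), with no ramp, so it is the block. The turquoise (420,347) and purple (525,330) pieces are look-alikes. The wedge is the one at (425,255). The gate is ajar to the image right, with its hinge at the image top.

```bash
python3 - <<'E'
from h import *
np.set_printoptions(precision=1,suppress=True)
t=pickle.load(open('t0.pkl','rb'))
f=lambda l:[(340+x/4,205+y/4) for x,y in l]
g=lambda l:[(80+(x-450)/2.5,115+y/2.5) for x,y in l]
h=px2w(t,f([(320,290),(383,288),(385,347),(320,350)]),45); e=px2w(t,f([(292,60),(353,55)]),5)
print('heel',h,h.mean(0)); print('end',e,e.mean(0))
d=e.mean(0)-h.mean(0); print('yaw',np.arctan2(d[1],d[0]),np.hypot(d[0],d[1]))
r=px2w(t,g([(473,32),(513,32),(513,476),(473,476)]),208); print('rail',r,r.mean(0))
r2=px2w(t,g([(493,40),(493,250),(493,470)])); print('rail depth',r2)
print('gate top end', px2w(t,g([(603,401),(624,393),(520,118),(540,118)]),160))
print('gate top depth', px2w(t,g([(608,390),(590,340)])))
print('heel depth',px2w(t,f([(352,318),(330,200),(325,80)])))
# depth point cloud
H,W=480,640
K=np.array([[t['fx'],0,t['cx']],[0,t['fy'],t['cy']],[0,0,1.]])
u,v=np.meshgrid(np.arange(W),np.arange(H)); p=np.stack([u,v],-1).reshape(-1,1,2).astype(float)
q=cv2.undistortPoints(p,K,np.array(t['dist_coeffs'],float)).reshape(-1,2)
z=t['range_z'].reshape(-1)
P=(np.c_[q[:,0],-q[:,1],-np.ones(len(q))]*z[:,None])@np.array(t['cam_to_world'])[:3,:3].T+np.array(t['cam_to_world'])[:3,3]
P=P.reshape(H,W,3); np.save('P.npy',P)
m=P[110:320,80:115]; s=m[(m[...,2]>200)&(m[...,2]<216)]
print('rail pts',s.min(0),s.max(0),s.mean(0),cv2.minAreaRect(s[:,:2].astype(np.float32)))
m=P[270:300,405:445]; s=m[(m[...,2]>38)&(m[...,2]<52)]
print('heel pts',s.min(0),s.max(0),s.mean(0),cv2.minAreaRect(s[:,:2].astype(np.float32)))
m=P[150:290,105:180]; s=m[(m[...,2]>150)&(m[...,2]<170)]
print('gate',s.min(0),s.max(0),cv2.minAreaRect(s[:,:2].astype(np.float32)))
for n,(a,b,c,d),lo in [('mug',(120,180,375,425),80),('jar',(135,190,285,330),80),('tape',(140,200,230,280),18),('box',(30,115,255,320),20),('scale',(30,135,85,210),20)]:
    m=P[a:b,c:d]; s=m[(m[...,2]>lo)]; print(n,s.min(0),s.max(0))
E
```

```text
heel [[ 455.  -361.3   45. ]
 [ 456.8 -395.9   45. ]
 [ 424.9 -397.6   45. ]
 [ 422.5 -362.    45. ]] [ 439.8 -379.2   45. ]
end [[ 583.3 -350.8    5. ]
 [ 587.2 -385.5    5. ]] [ 585.2 -368.2    5. ]
yaw 0.07584044256892485 145.8478649220124
rail [[729.  314.2 208. ]
 [729.  281.3 208. ]
 [386.2 263.2 208. ]
 [384.9 295.3 208. ]] [557.3 288.5 208. ]
rail depth [[722.5 297.  208.5]
 [558.2 286.1 209.4]
 [390.  280.  206.5]]
gate top end [[444.7 209.9 160. ]
 [451.5 193.  160. ]
 [670.3 290.3 160. ]
 [670.4 273.4 160. ]]
gate top depth [[453.5 206.2 159.8]
 [492.6 221.4 163.4]]
heel depth [[ 440.2 -379.7   42.7]
 [ 504.7 -370.9   19.4]
 [ 572.2 -369.     9.1]]
rail pts [385.5 263.7 200. ] [729.8 315.5 215.2] [555.6 287.8 207.8] ((558.0640258789062, 288.9833984375), (344.9497375488281, 33.28586959838867), 3.473388910293579)
heel pts [ 423.5 -395.7   39.2] [ 456.8 -358.8   50.8] [ 440.9 -377.7   44.6] ((440.8455810546875, -377.8490905761719), (32.26456069946289, 35.237579345703125), 5.878452777862549)
gate [415.4 193.3 150. ] [697.4 299.8 169.3] ((559.8660888671875, 245.08847045898438), (281.88751220703125, 78.20059204101562), 6.555380821228027)
mug [ 466.8 -349.4   80. ] [ 769.3 -135.1 1218.2]
jar [ 466.8 -140.1   80.3] [ 728.3  -80.6 1218.2]
tape [ 466.8 -135.1   18. ] [ 732.6   51.5 1218.2]
box [ 466.8 -135.1   20.2] [ 989.8   17.8 1218.2]
scale [ 466.8 -135.1   20. ] [ 977.7  378.6 1218.2]
```

{"method": "carry_out", "body": {"plan": [[85, [0, 0, 0], [0, 0, 1.1]], [85, [0, 0, 0], [0, 0, 1.1]], [85, [0, 0, 0], [0, 0, 1.1]], [85, [0, 0, 0], [0, 0, 1.1]], [85, [0, 0, 0], [0, 0, 1.1]], [85, [0, 0, 0], [0, 0, 1.1]], [85, [0, 0, 0], [0, 0, 1.1]], [85, [0, 0, 0], [0, 0, 1.1]], [85, [0, 0, 0], [0, 0, 1.1]], [85, [0, 0, 0], [0, 0, 1.1]], [85, [0, 0, 0], [0, 0, 1.1]], [85, [0, 0, 0], [0, 0, 1.1]], [85, [0, 0, 0], [0, 0, 1.1]], [85, [0, 0, 0], [0, 0, 1.1]], [85, [0, 0, 0], [0, 0, 1.1]], [85, [0, 0, 0], [0, 0, 1.1]], [85, [0, 0, 0], [0, 0, 1.1]], [85, [0, 0, 0], [0, 0, 1.1]], [85, [0, 0, 0], [0, 0, 1.1]], [85, [0, 0, 0], [0, 0, 1.1]]], "grip_force": 50}}

```text
time_s: 1.77
eef_pos: [162.0, 499.2, 231.0]
ee_rot: [0.0, 0.967, 0.256, -0.0]
force: [-0.1, -0.5, 0.3]
grip_width: 0.993
```

```bash
cat >> h.py <<'E'
from scipy.spatial.transform import Rotation as R
def st():
    s=ctrl.sense(); q=s['ee_rot']; r=R.from_quat([q[1],q[2],q[3],q[0]]); return s,r
def to(pos,xyaw):
    "tool-frame shift to world pos, and turn units to tool-down with tool x at world angle xyaw"
    s,r=st(); d=r.inv().apply(np.array(pos)-s['eef_pos'])
    c,n=np.cos(xyaw),np.sin(xyaw)
    T=R.from_matrix(np.array([[c,n,0],[n,-c,0],[0,0,-1.]]))
    rv=(r.inv()*T).as_rotvec()/np.radians(6)
    X=r.as_matrix()[:,0]
    print('t',round(s['time_s'],2),'pos',s['eef_pos'].round(1),'xyaw',np.arctan2(X[1],X[0]).round(4),'F',s['force'].round(1),'gw',round(s['grip_width'],3),'q',s['joints'].round(2)); print(' shift',d.round(1),'turn',rv.round(3))
E
python3 - <<'E'
from h import *
t=pickle.load(open('t0.pkl','rb'))
to([400,0,231],0.077)
print(px2w(t,[(255,168),(307,160)],24).round())
E
```

```text
t 1.77 pos [162.  499.2 231. ] xyaw 0.5183 F [-0.1 -0.5  0.3] gw 0.993 q [1.03 0.31 1.5  0.   1.33 2.09]
 shift [-4.060e+01  5.516e+02  2.000e-01] turn [0.005 0.006 4.214]
[[ 688.    6.   24.]
 [ 709. -109.   24.]]
```

{"method": "carry_out", "body": {"plan": [[85, [0, 0, 0], [0, 0, 1.05]], [85, [0, 0, 0], [0, 0, 1.05]], [85, [0, 0, 0], [0, 0, 1.05]], [85, [0, 0, 0], [0, 0, 1.06]], [85, [12.5, 32, 0], [0, 0, 0]], [85, [12.5, 32, 0], [0, 0, 0]], [85, [12.5, 32, 0], [0, 0, 0]], [85, [12.5, 32, 0], [0, 0, 0]], [85, [12.5, 32, 0], [0, 0, 0]], [85, [12.5, 32, 0], [0, 0, 0]], [85, [12.5, 32, 0], [0, 0, 0]], [85, [12.5, 32, 0], [0, 0, 0]], [85, [12.5, 32, 0], [0, 0, 0]], [85, [12.5, 32, 0], [0, 0, 0]], [85, [12.5, 32, 0], [0, 0, 0]], [85, [12.5, 32, 0], [0, 0, 0]], [85, [12.5, 32, 0], [0, 0, 0]], [85, [12.5, 32, 0], [0, 0, 0]], [85, [12.5, 32, 0], [0, 0, 0]], [85, [12.5, 32, 0], [0, 0, 0]]]}}

```text
time_s: 3.43
eef_pos: [404.2, 4.0, 231.2]
ee_rot: [-0.0, 0.999, 0.041, -0.0]
force: [-0.2, 0.6, 0.4]
grip_width: 0.995
```

```bash
python3 -c "
from h import *
to([437,-379,150],0.08)"
```

```text
t 3.43 pos [404.2   4.  231.2] xyaw 0.0827 F [-0.2  0.6  0.4] gw 0.995 q [-0.28  0.04  1.83  0.    1.27  1.21]
 shift [  1.1 384.4  81.1] turn [-0.001  0.001  0.026]
```

{"method": "carry_out", "body": {"plan": [[85, [0, 32, 6], [0, 0, 0]], [85, [0, 32, 6], [0, 0, 0]], [85, [0, 32, 6], [0, 0, 0]], [85, [0, 32, 6], [0, 0, 0]], [85, [0, 32, 6], [0, 0, 0]], [85, [0, 32, 6], [0, 0, 0]], [85, [0, 32, 6], [0, 0, 0]], [85, [0, 32, 6], [0, 0, 0]], [85, [0, 32, 6], [0, 0, 0]], [85, [0, 32, 6], [0, 0, 0]], [85, [0, 32, 6], [0, 0, 0]], [85, [1, 32, 6], [0, 0, 0]], [85, [0, 0, 6], [0, 0, 0]], [85, [0, 0, 0], [0, 0, 0]], [85, [0, 0, 0], [0, 0, 0]]]}}

```text
time_s: 4.68
eef_pos: [436.5, -376.1, 152.8]
ee_rot: [-0.001, 0.999, 0.042, -0.0]
force: [0.4, 0.1, -1.0]
grip_width: 0.989
```

```bash
python3 -c "
from h import *
to([437.3,-379,8],0.08)
cap('scene','s1')"
python3 - <<'E'
import cv2
a=cv2.imread('pics/s1.png'); cv2.imwrite('pics/s1c.png',cv2.resize(a[80:280,150:350],None,fx=2.8,fy=2.8,interpolation=cv2.INTER_CUBIC))
E
```

```text
t 4.68 pos [ 436.5 -376.1  152.8] xyaw 0.0832 F [ 0.4  0.1 -1. ] gw 0.989 q [-0.91  0.49  1.45  0.    1.2   0.57]
 shift [  0.6   3.2 144.8] turn [-0.015  0.008  0.03 ]
```

View pics/s1c.png

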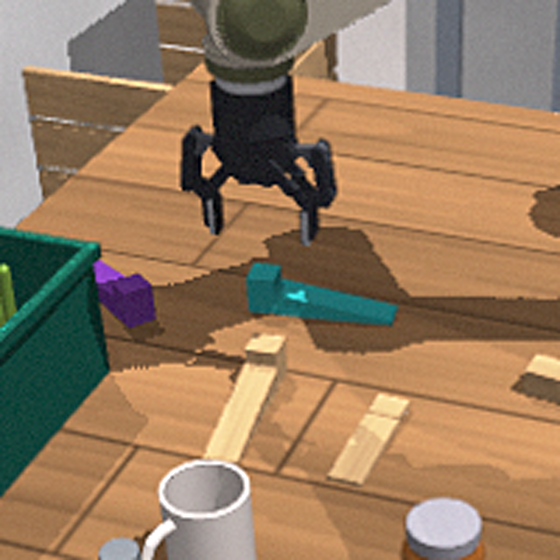

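{"method": "carry_out", "body": {"plan": [[85, [0.1, 0.5, 18], [0, 0, 0]], [85, [0.1, 0.5, 18], [0, 0, 0]], [85, [0.1, 0.5, 18], [0, 0, 0]], [85, [0.1, 0.5, 18], [0, 0, 0]], [85, [0.1, 0.5, 18], [0, 0, 0]], [85, [0.1, 0.5, 18], [0, 0, 0]], [85, [0, 0, 15], [0, 0, 0]], [85, [0, 0, 12], [0, 0, 0]], [85, [0, 0, 9], [0, 0, 0]], [85, [0, 0, 0], [0, 0, 0]], [85, [0, 0, 0], [0, 0, 0]]]}}

```text
time_s: 5.65
eef_pos: [437.8, -379.7, 9.7]
ee_rot: [0.0, 0.999, 0.042, 0.0]
force: [0.1, -0.3, 0.4]
grip_width: 0.997
```

```bash
python3 -c "
from h import *
to([437.3,-379,8],0.08)"
```

```text
t 5.65 pos [ 437.8 -379.7    9.7] xyaw 0.0835 F [ 0.1 -0.3  0.4] gw 0.997 q [-0.92  0.69  1.55 -0.    0.91  0.57]
 shift [-0.5 -0.7  1.7] turn [ 0.002 -0.001  0.034]
```

{"method": "carry_out", "body": {"plan": [[60, [0, 0, 0], [0, 0, 0]], [50, [0, 0, 0], [0, 0, 0]], [40, [0, 0, 0], [0, 0, 0]], [34, [0, 0, 0], [0, 0, 0]], [30, [0, 0, 0], [0, 0, 0]], [28, [0, 0, 0], [0, 0, 0]], [28, [0, 0, 0], [0, 0, 0]], [28, [0, 0, 0], [0, 0, 0]], [28, [0, 0, 0], [0, 0, 0]], [28, [0, 0, 0], [0, 0, 0]]], "grip_force": 60}}

```text
time_s: 6.48
eef_pos: [437.8, -380.1, 9.9]
ee_rot: [0.0, 0.999, 0.042, 0.0]
force: [-1.0, 0.4, 5.7]
grip_width: 0.388
```

```bash
python3 -c "
from h import *
to([437.3,-379,8],0.08)
c=cap('top','t1')
cv2.imwrite('pics/t1c.png',cv2.resize(c['color'][200:340,340:500],None,fx=4,fy=4,interpolation=cv2.INTER_CUBIC))"
```

```text
t 6.48 pos [ 437.8 -380.1    9.9] xyaw 0.0831 F [-1.   0.4  5.7] gw 0.388 q [-0.92  0.69  1.55 -0.    0.91  0.57]
 shift [-0.4 -1.1  1.9] turn [ 0.008 -0.005  0.03 ]
```

View pics/t1c.png

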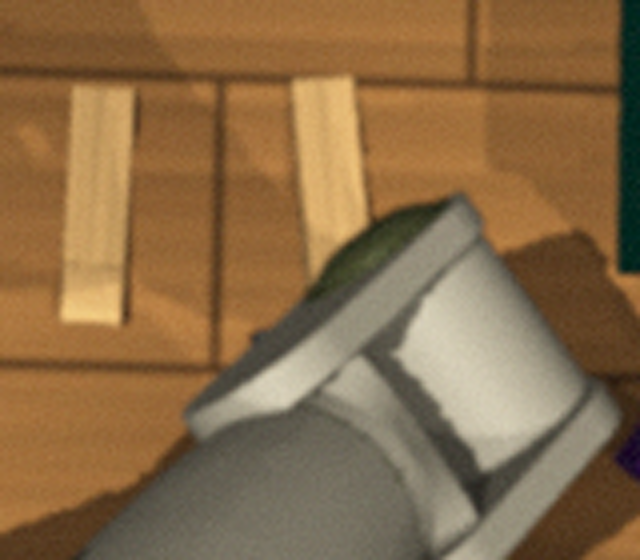

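{"method": "carry_out", "body": {"plan": [[28, [0, 0, -4], [0, 0, 0]], [28, [0, 0, -8], [0, 0, 0]], [28, [0, 0, -12], [0, 0, 0]], [28, [0, 0, -16], [0, 0, 0]], [28, [0, 0, -16], [0, 0, 0]], [28, [0, 0, -16], [0, 0, 0]], [28, [0, 0, -16], [0, 0, 0]], [28, [0, 0, -16], [0, 0, 0]], [28, [0, 0, -12], [0, 0, 0]], [28, [0, 0, -6], [0, 0, 0]], [28, [0, 0, 0], [0, 0, 0]], [28, [0, 0, 0], [0, 0, 0]]]}}

```text
time_s: 7.53
eef_pos: [437.5, -379.7, 131.3]
ee_rot: [-0.0, 0.999, 0.042, -0.0]
force: [-1.0, 0.7, -1.4]
grip_width: 0.387
```

```bash
python3 -c "
from h import *
to([565,64,130],1.628)
to([565,64,130],0.083)
c=cap('scene','s2')
cv2.imwrite('pics/s2c.png',cv2.resize(c['color'][80:280,150:350],None,fx=2.8,fy=2.8,interpolation=cv2.INTER_CUBIC))"
```

```text
t 7.53 pos [ 437.5 -379.7  131.3] xyaw 0.0831 F [-1.   0.7 -1.4] gw 0.387 q [-0.92  0.52  1.46  0.    1.16  0.57]
 shift [ 163.9 -431.5    1.3] turn [ -0.     -0.    -14.753]
t 7.53 pos [ 437.5 -379.7  131.3] xyaw 0.0831 F [-1.   0.7 -1.4] gw 0.387 q [-0.92  0.52  1.46  0.    1.16  0.57]
 shift [ 163.9 -431.5    1.3] turn [-0.     0.     0.001]
```

View pics/s2c.png

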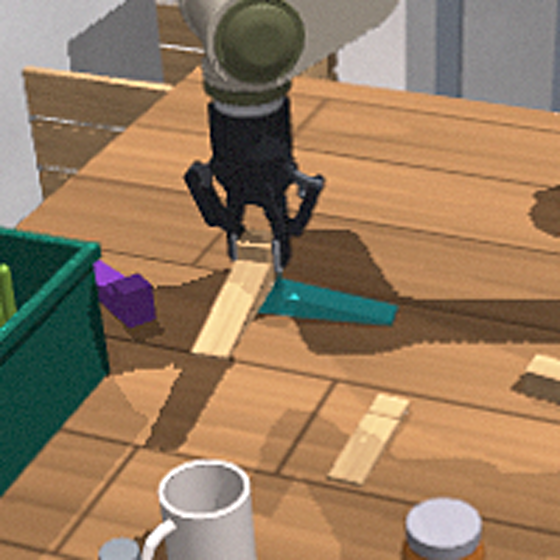

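{"method": "carry_out", "body": {"plan": [[28, [4, -10, 0], [0, 0, 0]], [28, [7, -17, 0], [0, 0, 0]], [28, [9.5, -24, 0], [0, 0, 0]], [28, [9.5, -24, 0], [0, 0, 0]], [28, [9.5, -24, 0], [0, 0, 0]], [28, [9.5, -24, 0], [0, 0, 0]], [28, [9.5, -24, 0], [0, 0, 0]], [28, [9.5, -24, 0], [0, 0, 0]], [28, [9.5, -24, 0], [0, 0, 0]], [28, [9.5, -24, 0], [0, 0, 0]], [28, [9.5, -24, 0], [0, 0, 0]], [28, [9.5, -24, 0], [0, 0, 0]], [28, [9.5, -24, 0], [0, 0, 0]], [28, [9.5, -24, 0], [0, 0, 0]], [28, [9.5, -24, 0], [0, 0, 0]], [28, [9.5, -24, 0], [0, 0, 0]], [28, [9.5, -24, 0], [0, 0, 0]], [28, [7, -16, 0], [0, 0, 0]], [28, [2, -5, 0], [0, 0, 0]], [28, [0, 0, 0], [0, 0, 0]]]}}

```text
time_s: 9.25
eef_pos: [565.2, 41.7, 130.6]
ee_rot: [-0.0, 0.999, 0.043, -0.001]
force: [-0.7, -0.6, -0.6]
grip_width: 0.387
```

{"method": "carry_out", "body": {"plan": [[28, [0, 0, 0], [0, 0, -0.5]], [28, [0, 0, 0], [0, 0, -0.9]], [28, [0, 0, 0], [0, 0, -0.9]], [28, [0, 0, 0], [0, 0, -0.9]], [28, [0, 0, 0], [0, 0, -0.9]], [28, [0, 0, 0], [0, 0, -0.9]], [28, [0, 0, 0], [0, 0, -0.9]], [28, [0, 0, 0], [0, 0, -0.9]], [28, [0, 0, 0], [0, 0, -0.9]], [28, [0, 0, 0], [0, 0, -0.9]], [28, [0, 0, 0], [0, 0, -0.9]], [28, [0, 0, 0], [0, 0, -0.9]], [28, [0, 0, 0], [0, 0, -0.9]], [28, [0, 0, 0], [0, 0, -0.9]], [28, [0, 0, 0], [0, 0, -0.9]], [28, [0, 0, 0], [0, 0, -0.9]], [28, [0, 0, 0], [0, 0, -0.75]], [28, [0, 0, 0], [0, 0, 0]], [28, [0, 0, 0], [0, 0, 0]]]}}

```text
time_s: 10.83
eef_pos: [565.3, 39.5, 131.1]
ee_rot: [-0.0, 0.688, 0.726, -0.0]
force: [0.2, 0.5, -0.6]
grip_width: 0.395
```

```bash
python3 -c "
from h import *
to([565.3,61,11.5],1.628)
c=cap('scene','s3');cap('top','t3')
cv2.imwrite('pics/s3c.png',cv2.resize(c['color'][100:340,280:540],None,fx=2.3,fy=2.3,interpolation=cv2.INTER_CUBIC))"
```

```text
t 10.83 pos [565.3  39.5 131.1] xyaw 1.6243 F [ 0.2  0.5 -0.6] gw 0.395 q [-0.14  0.5   1.5  -0.    1.14 -0.19]
 shift [ 21.5   1.2 119.6] turn [-0.005  0.001 -0.035]
```

View pics/s3c.png

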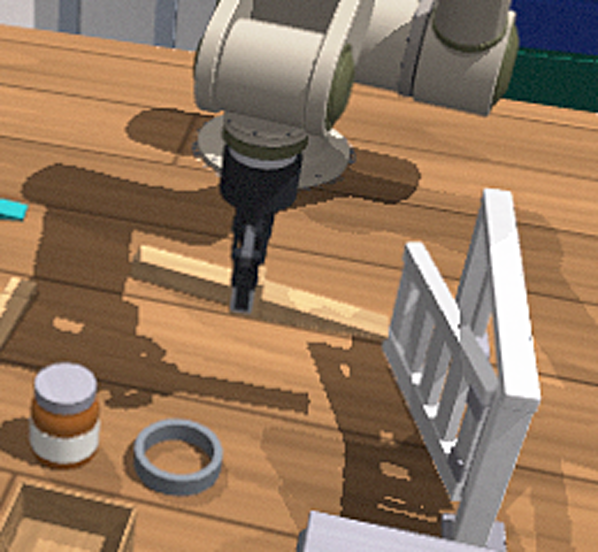

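View pics/t3.png

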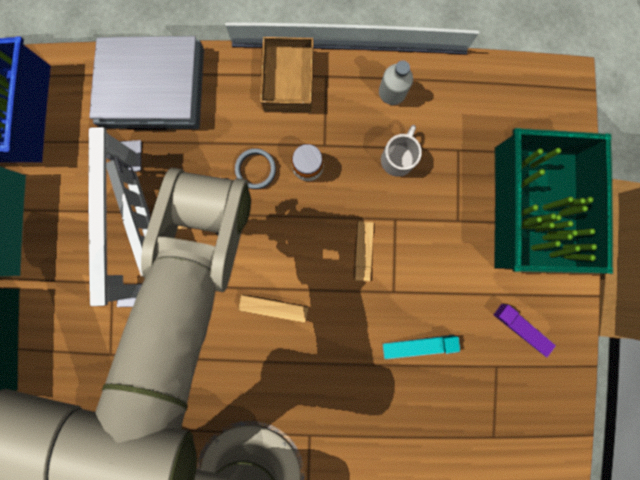

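```bash
python3 - <<'E'
from h import *
np.set_printoptions(precision=0,suppress=True)
t=pickle.load(open('t3.pkl','rb'))
pts=[(195,200),(160,220),(170,260),(155,300),(135,370),(130,400),(100,390),(190,320),(225,245),(145,262),(125,330),(205,180)]
print(np.c_[pts,px2w(t,pts)])
# the scene-view profile
t=pickle.load(open('s3.pkl','rb'))
# crop->px
pts=[(280+x/2.3,100+y/2.3) for x,y in [(265,75),(265,140),(262,175),(245,225),(245,290),(150,255),(380,320),(300,300),(140,248),(215,95),(340,90),(470,60)]]
print(np.c_[pts,px2w(t,pts)])
E
```

```text
[[195. 200. 564.  46. 427.]
 [160. 220. 531.  90. 453.]
 [170. 260. 474.  65. 481.]
 [155. 300. 421.  72. 523.]
 [135. 370. 339.  79. 575.]
 [130. 400. 308.  78. 596.]
 [100. 390. 174. 353.   0.]
 [190. 320. 396.  27. 516.]
 [225. 245. 497.  -7. 461.]
 [145. 262. 470. 106. 465.]
 [125. 330. 381. 111. 524.]
 [205. 180. 596.  35. 415.]]
[[ 395.  133.  605.   37.  400.]
 [ 395.  161.  601.   44.  335.]
 [ 394.  176.  600.   46.  298.]
 [ 387.  198.  603.   36.  243.]
 [ 387.  226.  596.   44.  163.]
 [ 345.  211.  373.  -99.   28.]
 [ 445.  239.  551.  181.  125.]
 [ 410.  230.  563.   98.  140.]
 [ 341.  208.  365. -114.   30.]
 [ 373.  141.  598.   -5.  370.]
 [ 428.  139.  602.  103.  395.]
 [ 484.  126.  104.  243.  226.]]
```

{"method": "carry_out", "body": {"plan": [[28, [4, 0.2, 10], [0, 0, -0.04]], [28, [4, 0.2, 16], [0, 0, 0]], [28, [4, 0.2, 18], [0, 0, 0]], [28, [4, 0.2, 18], [0, 0, 0]], [28, [4, 0.2, 18], [0, 0, 0]], [28, [1.5, 0.2, 16], [0, 0, 0]], [28, [0, 0, 10], [0, 0, 0]], [28, [0, 0, 6], [0, 0, 0]], [28, [0, 0, 3], [0, 0, 0]], [28, [0, 0, 1], [0, 0, 0]], [28, [0, 0, 0], [0, 0, 0]], [28, [0, 0, 0], [0, 0, 0]], [28, [0, 0, 0], [0, 0, 0]]]}}

```text
time_s: 12.02
eef_pos: [565.9, 61.7, 15.9]
ee_rot: [0.0, 0.685, 0.728, 0.0]
force: [-0.4, -0.1, -1.5]
grip_width: 0.392
```

```bash
python3 -c "
from h import *
to([565.3,61,10],1.628)
c=cap('scene','s4')
cv2.imwrite('pics/s4c.png',cv2.resize(c['color'][100:340,280:540],None,fx=2.3,fy=2.3,interpolation=cv2.INTER_CUBIC))"
```

```text
t 12.02 pos [565.9  61.7  15.9] xyaw 1.6318 F [-0.4 -0.1 -1.5] gw 0.392 q [-0.1   0.66  1.58 -0.    0.9  -0.16]
 shift [-0.7 -0.7  5.9] turn [0.011 0.002 0.036]
```

View pics/s4c.png

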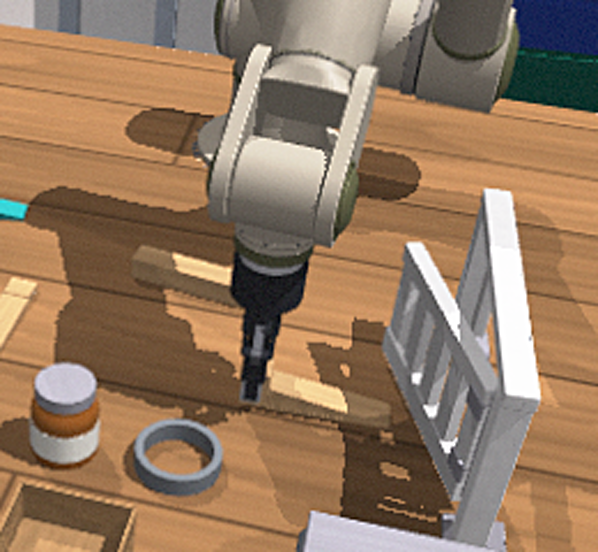

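{"method": "carry_out", "body": {"plan": [[28, [0, 0, 2], [0, 0, 0]], [28, [0, 0, 2], [0, 0, 0]], [28, [0, 0, 1], [0, 0, 0]], [28, [0, 0, 0.5], [0, 0, 0]], [28, [0, 0, 0], [0, 0, 0]], [28, [0, 0, 0], [0, 0, 0]]]}}

```text
time_s: 12.57
eef_pos: [565.6, 61.8, 9.9]
ee_rot: [0.0, 0.685, 0.728, 0.0]
force: [-1.2, -0.0, 1.7]
grip_width: 0.391
```

{"method": "carry_out", "body": {"plan": [[28, [0, 0, 0.5], [0, 0, 0]], [28, [0, 0, 0], [0, 0, 0]], [28, [0, 0, 0], [0, 0, 0]]]}}

```text
time_s: 12.82
eef_pos: [565.6, 61.8, 9.8]
ee_rot: [0.0, 0.685, 0.728, -0.0]
force: [-3.1, -0.4, 5.9]
grip_width: 0.393
```

{"method": "carry_out", "body": {"plan": [[28, [2, 0, -0.2], [0, 0, 0]], [28, [4, 0, 0], [0, 0, 0]], [28, [5, 0, 0], [0, 0, 0]], [28, [5, 0, 0], [0, 0, 0]], [28, [5, 0, 0], [0, 0, 0]], [28, [5, 0, 0], [0, 0, 0]], [28, [5, 0, 0], [0, 0, 0]], [28, [5, 0, 0], [0, 0, 0]], [28, [5, 0, 0], [0, 0, 0]], [28, [4, 0, 0], [0, 0, 0]], [28, [3, 0, 0], [0, 0, 0]], [28, [2, 0, 0], [0, 0, 0]], [28, [0, 0, 0], [0, 0, 0]], [28, [0, 0, 0], [0, 0, 0]]]}}

```text
time_s: 13.98
eef_pos: [562.8, 112.6, 9.9]
ee_rot: [0.0, 0.685, 0.729, 0.0]
force: [1.4, 0.5, 6.0]
grip_width: 0.39
```

```bash
python3 -c "
from h import *
to([559,170,9.8],1.628)
s,r=st(); print(r.inv().apply(s['force']))
c=cap('scene','s5');cap('top','t5')
cv2.imwrite('pics/s5c.png',cv2.resize(c['color'][150:340,360:540],None,fx=3,fy=3,interpolation=cv2.INTER_CUBIC))"
```

```text
t 13.98 pos [562.8 112.6   9.9] xyaw 1.6324 F [1.4 0.5 6. ] gw 0.39 q [-0.01  0.68  1.57  0.    0.9  -0.07]
 shift [57.5 -0.2  0.1] turn [ 0.01  -0.003  0.042]
[ 0.4105258   1.41858319 -6.02704352]
```

View pics/s5c.png

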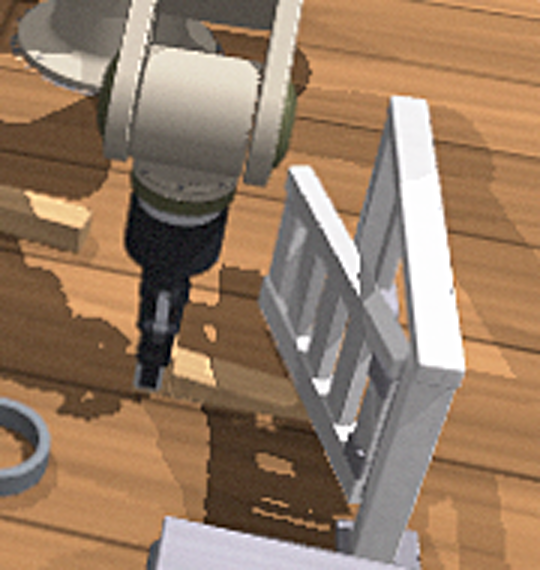

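{"method": "carry_out", "body": {"plan": [[28, [3, 0, 0], [0, 0, 0]], [28, [4, 0, 0], [0, 0, 0]], [28, [4, 0, 0], [0, 0, 0]], [28, [4, 0, 0], [0, 0, 0]], [28, [3, 0, 0], [0, 0, 0]], [28, [2, 0, 0], [0, 0, 0]], [28, [0, 0, 0], [0, 0, 0]]]}}

```text
time_s: 14.67
eef_pos: [561.5, 132.5, 9.9]
ee_rot: [0.0, 0.685, 0.729, 0.0]
force: [0.5, -1.0, 5.5]
grip_width: 0.393
```

{"method": "carry_out", "body": {"plan": [[28, [2, 0, 0], [0, 0, 0]], [28, [2, 0, 0], [0, 0, 0]], [28, [2, 0, 0], [0, 0, 0]], [28, [2, 0, 0], [0, 0, 0]], [28, [2, 0, 0], [0, 0, 0]], [28, [0, 0, 0], [0, 0, 0]]]}}

```text
time_s: 15.17
eef_pos: [560.9, 142.3, 9.8]
ee_rot: [0.0, 0.685, 0.729, 0.0]
force: [0.3, -1.2, 5.4]
grip_width: 0.394
```

```bash
cat >> h.py <<'E'
H0=np.array([682.3,295.8]); YA=0.057
def sp(off=3):
    s,r=st(); X=r.as_matrix()[:2,0]; p=s['eef_pos'][:2]+off*X-H0
    c,n=np.cos(YA),np.sin(YA); print('t',round(s['time_s'],2),'heel in stand',(c*p[0]+n*p[1]).round(1),(-n*p[0]+c*p[1]).round(1),'z',s['eef_pos'][2].round(1),'Ftool',r.inv().apply(s['force']).round(1),'Tq',s['wrist_torque'].round(2),'gw',s['grip_width'].round(3))
E
python3 -c "
from h import *
sp()
c=cap('scene','s6')
cv2.imwrite('pics/s6c.png',cv2.resize(c['color'][150:340,360:540],None,fx=3,fy=3,interpolation=cv2.INTER_CUBIC))"
```

```text
Traceback (most recent call last):
  File "h.py", line 31, in sp
    c,n=np.cos(YA),np.sin(YA); print('t',round(s['time_s'],2),'heel in stand',(c*p[0]+n*p[1]).round(1),(-n*p[0]+c*p[1]).round(1),'z',s['eef_pos'][2].round(1),'Ftool',r.inv().apply(s['force']).round(1),'Tq',s['wrist_torque'].round(2),'gw',s['grip_width'].round(3))
                                                                                                                                                                                                                                              ^^^^^^^^^^^^^^^^^^^^^
AttributeError: 'float' object has no attribute 'round'
```

```bash
sed -i "s/s\['grip_width'\].round(3)/round(s['grip_width'],3)/" h.py
python3 -c "
from h import *
sp()
c=cap('scene','s6')
cv2.imwrite('pics/s6c.png',cv2.resize(c['color'][150:340,360:540],None,fx=3,fy=3,interpolation=cv2.INTER_CUBIC))"
```

```text
t 15.17 heel in stand -129.9 -143.3 z 9.8 Ftool [-1.2  0.2 -5.4] Tq [-0.1   0.03 -0.04] gw 0.394
```

View pics/s6c.png

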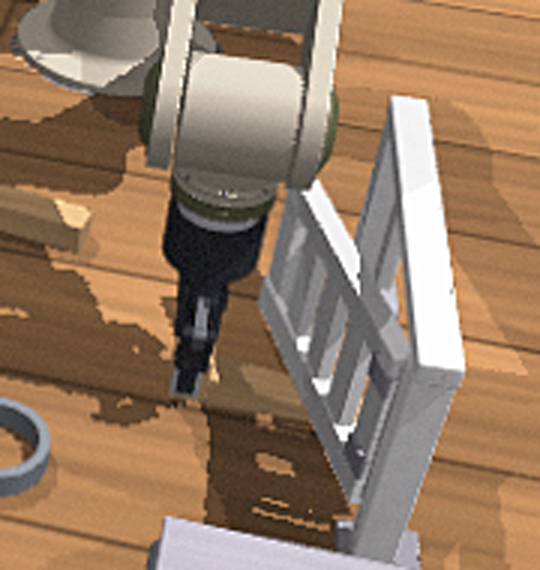

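{"method": "carry_out", "body": {"plan": [[28, [2, 0, 0], [0, 0, 0]], [28, [2, 0, 0], [0, 0, 0]], [28, [2, 0, 0], [0, 0, 0]], [28, [2, 0, 0], [0, 0, 0]], [28, [0, 0, 0], [0, 0, 0]]]}}

```text
time_s: 15.63
eef_pos: [560.4, 150.3, 9.9]
ee_rot: [0.0, 0.685, 0.729, 0.0]
force: [-0.2, -0.4, 6.3]
grip_width: 0.39
```

{"method": "carry_out", "body": {"plan": [[28, [2, 0, 0], [0, 0, 0]], [28, [2, 0, 0], [0, 0, 0]], [28, [2, 0, 0], [0, 0, 0]], [28, [2, 0, 0], [0, 0, 0]], [28, [0, 0, 0], [0, 0, 0]]]}}

```text
time_s: 16.05
eef_pos: [559.9, 158.1, 9.8]
ee_rot: [0.0, 0.685, 0.729, 0.0]
force: [-0.9, -2.1, 4.9]
grip_width: 0.39
```

```bash

python3 -c "
from h import *
sp()
c=cap('scene','s7');cap('top','t7')
cv2.imwrite('pics/s7c.png',cv2.resize(c['color'][150:340,360:540],None,fx=3,fy=3,interpolation=cv2.INTER_CUBIC))"
```

```text
t 16.05 heel in stand -130.1 -127.5 z 9.8 Ftool [-2.  -1.  -4.9] Tq [-0.29  0.04  0.07] gw 0.39
```

View pics/s7c.png

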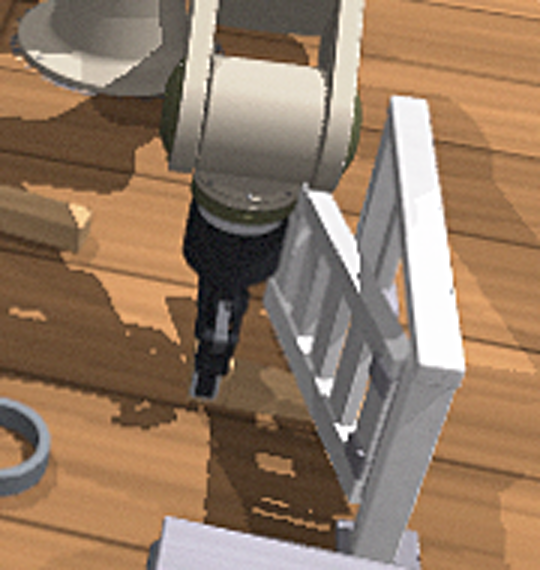

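View pics/t7.png

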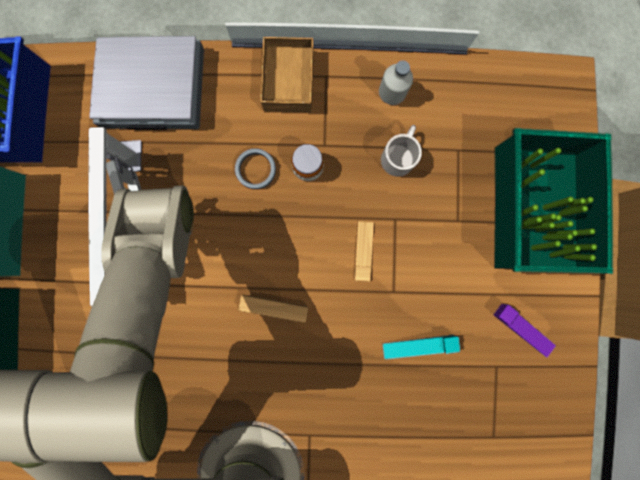

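```bash
python3 - <<'E'
from h import *
np.set_printoptions(precision=0,suppress=True)
t=pickle.load(open('t7.pkl','rb'))
pts=[(110,240),(106,255),(115,205),(108,258),(100,290),(92,320),(150,205),(120,225)]
W=px2w(t,pts)
c,n=np.cos(YA),np.sin(YA); d=W[:,:2]-H0
print(np.c_[pts,W,c*d[:,0]+n*d[:,1],-n*d[:,0]+c*d[:,1]])
t=pickle.load(open('s7.pkl','rb'))
pts=[(360+x/3,150+y/3) for x,y in [(340,150),(335,180),(345,100),(295,195),(240,190),(355,140),(270,215)]]
W=px2w(t,pts);d=W[:,:2]-H0
print(np.c_[pts,W,c*d[:,0]+n*d[:,1],-n*d[:,0]+c*d[:,1]])
E
```

```text
[[ 110.  240.  504.  200.  358. -183.  -85.]
 [ 106.  255.  480.  202.  367. -208.  -82.]
 [ 115.  205.  566.  211.  315. -120.  -78.]
 [ 108.  258.  475.  199.  365. -212.  -85.]
 [ 100.  290.  427.  181.  440. -261. -100.]
 [  92.  320.  387.  175.  480. -302. -104.]
 [ 150.  205.  568.  151.  308. -122. -138.]
 [ 120.  225.  532.  197.  324. -156.  -90.]]
[[ 473.  200.  603.  216.  275.  -84.  -75.]
 [ 472.  210.  600.  218.  248.  -87.  -73.]
 [ 475.  183.  581.  213.  303. -106.  -76.]
 [ 458.  215.  576.  195.  215. -112.  -94.]
 [ 440.  213.  597.  155.  224.  -93. -135.]
 [ 478.  197.  580.  227.  272. -106.  -63.]
 [ 450.  222.  596.  180.  207.  -93. -111.]]
```

{"method": "carry_out", "body": {"plan": [[28, [2, 0, 0], [0, 0, 0]], [28, [2, 0, 0], [0, 0, 0]], [28, [2, 0, 0], [0, 0, 0]], [28, [2, 0, 0], [0, 0, 0]], [28, [0, 0, 0], [0, 0, 0]]]}}

```text
time_s: 16.57
eef_pos: [559.4, 165.9, 9.9]
ee_rot: [0.0, 0.685, 0.729, 0.0]
force: [-0.1, -2.8, 7.4]
grip_width: 0.392
```

{"method": "carry_out", "body": {"plan": [[28, [2, 0, 0], [0, 0, 0]], [28, [2, 0, 0], [0, 0, 0]], [28, [2, 0, 0], [0, 0, 0]], [28, [2, 0, 0], [0, 0, 0]], [28, [0, 0, 0], [0, 0, 0]]]}}

```text
time_s: 16.98
eef_pos: [558.8, 173.8, 9.9]
ee_rot: [0.0, 0.685, 0.729, -0.0]
force: [-0.9, -4.1, 6.8]
grip_width: 0.389
```

```bash

python3 -c "
from h import *
sp()
c=cap('scene','s8')
cv2.imwrite('pics/s8c.png',cv2.resize(c['color'][150:340,360:540],None,fx=3,fy=3,interpolation=cv2.INTER_CUBIC))"
```

```text
t 16.98 heel in stand -130.3 -111.8 z 9.9 Ftool [-4.  -1.2 -6.8] Tq [-0.56  0.2   0.14] gw 0.389
```

View pics/s8c.png

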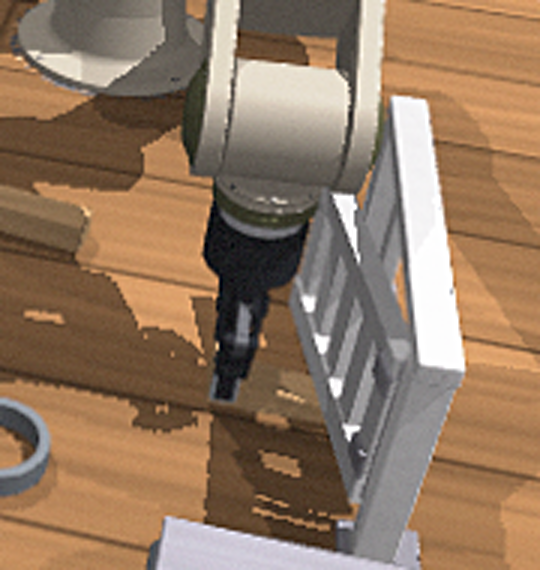

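{"method": "carry_out", "body": {"plan": [[28, [2, 0, 0], [0, 0, 0]], [28, [2, 0, 0], [0, 0, 0]], [28, [2, 0, 0], [0, 0, 0]], [28, [2, 0, 0], [0, 0, 0]], [28, [0, 0, 0], [0, 0, 0]]]}}

```text
time_s: 17.45
eef_pos: [558.3, 181.6, 9.9]
ee_rot: [0.0, 0.685, 0.729, -0.0]
force: [-2.2, -6.3, 6.8]
grip_width: 0.389
```

{"method": "carry_out", "body": {"plan": [[28, [2, 0, 0], [0, 0, 0]], [28, [2, 0, 0], [0, 0, 0]], [28, [2, 0, 0], [0, 0, 0]], [28, [0, 0, 0], [0, 0, 0]]]}}

```text
time_s: 17.78
eef_pos: [557.9, 187.5, 9.8]
ee_rot: [0.0, 0.685, 0.729, -0.0]
force: [-1.3, -5.4, 7.4]
grip_width: 0.395
```

{"method": "carry_out", "body": {"plan": [[28, [1, 0, 0], [0, 0, 0]], [28, [1, 0, 0], [0, 0, 0]], [28, [1, 0, 0], [0, 0, 0]], [28, [0, 0, 0], [0, 0, 0]]]}}

```text
time_s: 18.12
eef_pos: [557.7, 190.3, 9.9]
ee_rot: [0.001, 0.685, 0.729, -0.0]
force: [-1.5, -7.4, 7.6]
grip_width: 0.388
```

```bash

python3 -c "
from h import *
sp()
c=cap('scene','s9');cap('top','t9')
cv2.imwrite('pics/s9c.png',cv2.resize(c['color'][150:340,360:540],None,fx=3,fy=3,interpolation=cv2.INTER_CUBIC))"
```

```text
t 18.12 heel in stand -130.4 -95.3 z 9.9 Ftool [-7.3 -2.  -7.6] Tq [-0.97  0.18  0.16] gw 0.388
```

View pics/s9c.png

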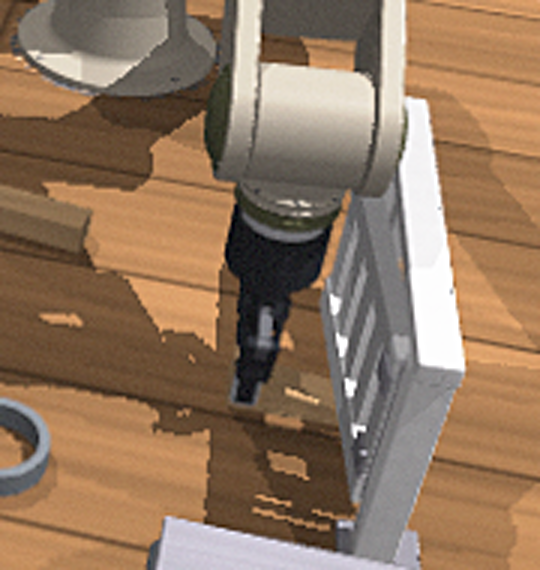

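{"method": "carry_out", "body": {"plan": [[28, [1, 0, 0], [0, 0, 0]], [28, [1, 0, 0], [0, 0, 0]], [28, [1, 0, 0], [0, 0, 0]], [28, [0, 0, 0], [0, 0, 0]]]}}

```text
time_s: 18.55
eef_pos: [557.6, 193.2, 9.9]
ee_rot: [0.001, 0.685, 0.729, -0.0]
force: [-1.8, -7.5, 6.8]
grip_width: 0.391
```

{"method": "carry_out", "body": {"plan": [[28, [1, 0, 0], [0, 0, 0]], [28, [1, 0, 0], [0, 0, 0]], [28, [1, 0, 0], [0, 0, 0]], [28, [0, 0, 0], [0, 0, 0]]]}}

```text
time_s: 18.88
eef_pos: [557.4, 196.1, 9.9]
ee_rot: [0.001, 0.685, 0.729, -0.0]
force: [-0.6, -6.8, 7.0]
grip_width: 0.391
```

{"method": "carry_out", "body": {"plan": [[28, [1, 0, 0], [0, 0, 0]], [28, [1, 0, 0], [0, 0, 0]], [28, [0, 0, 0], [0, 0, 0]]]}}

```text
time_s: 19.13
eef_pos: [557.3, 198.1, 9.9]
ee_rot: [0.001, 0.685, 0.729, -0.001]
force: [-1.3, -8.9, 6.2]
grip_width: 0.389
```

```bash

python3 -c "
from h import *
sp()
c=cap('scene','s10');cap('top','t10')
cv2.imwrite('pics/s10c.png',cv2.resize(c['color'][150:340,360:540],None,fx=3,fy=3,interpolation=cv2.INTER_CUBIC))"
```

```text
t 19.13 heel in stand -130.4 -87.4 z 9.9 Ftool [-8.8 -1.9 -6.2] Tq [-1.12  0.2   0.12] gw 0.389
```

View pics/s10c.png

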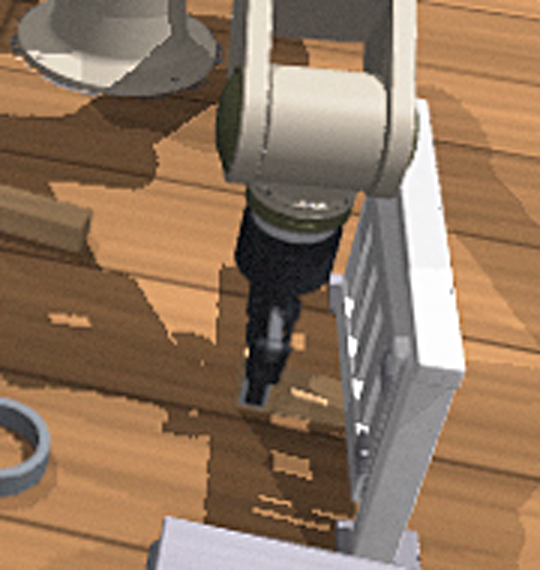

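{"method": "carry_out", "body": {"plan": [[28, [1, 0, 0], [0, 0, 0]], [28, [1, 0, 0], [0, 0, 0]], [28, [0, 0, 0], [0, 0, 0]]]}}

```text
time_s: 19.48
eef_pos: [557.2, 200.0, 9.9]
ee_rot: [0.001, 0.685, 0.729, -0.001]
force: [-2.1, -9.0, 7.5]
grip_width: 0.388
```

{"method": "carry_out", "body": {"plan": [[28, [1, 0, 0], [0, 0, 0]], [28, [1, 0, 0], [0, 0, 0]], [28, [0, 0, 0], [0, 0, 0]]]}}

```text
time_s: 19.73
eef_pos: [557.1, 202.0, 9.9]
ee_rot: [0.001, 0.685, 0.729, -0.001]
force: [-1.2, -8.7, 7.7]
grip_width: 0.391
```

```bash

python3 -c "
from h import *
sp()
c=cap('scene','s11');cap('top','t11')
cv2.imwrite('pics/s11c.png',cv2.resize(c['color'][150:340,360:540],None,fx=3,fy=3,interpolation=cv2.INTER_CUBIC))"
```

```text
t 19.73 heel in stand -130.4 -83.6 z 9.9 Ftool [-8.6 -1.7 -7.7] Tq [-1.22  0.18  0.09] gw 0.391
```

View pics/s11c.png

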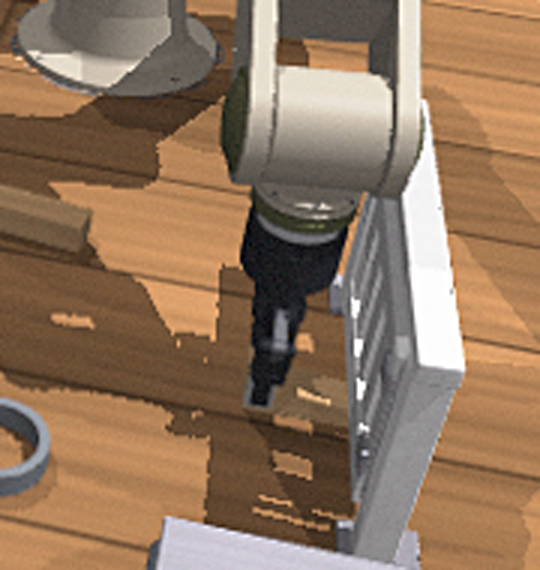

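View pics/t11.png

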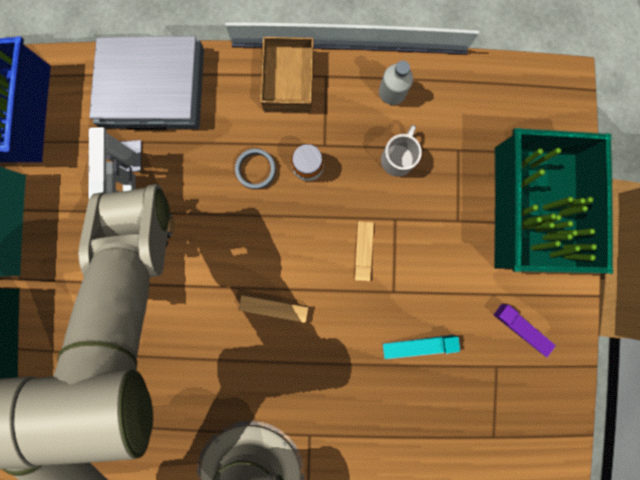

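{"method": "carry_out", "body": {"plan": [[28, [1, 0, -0.2], [0, 0, 0]], [28, [1, 0, 0], [0, 0, 0]], [28, [0, 0, 0], [0, 0, 0]]]}}

```text
time_s: 20.08
eef_pos: [557.1, 203.0, 9.9]
ee_rot: [0.001, 0.685, 0.729, -0.001]
force: [-0.7, -14.5, 6.8]
grip_width: 0.391
```

{"method": "carry_out", "body": {"plan": [[28, [1, 0, 0], [0, 0, 0]], [28, [1, 0, 0], [0, 0, 0]], [28, [0, 0, 0], [0, 0, 0]]]}}

```text
time_s: 20.33
eef_pos: [557.1, 204.1, 9.9]
ee_rot: [0.001, 0.685, 0.729, -0.002]
force: [0.0, -19.8, 6.9]
grip_width: 0.387
```

```bash

python3 -c "
from h import *
sp()
c=cap('scene','s12')
cv2.imwrite('pics/s12c.png',cv2.resize(c['color'][180:330,420:520],None,fx=4,fy=4,interpolation=cv2.INTER_CUBIC))"
```

```text
t 20.33 heel in stand -130.2 -81.4 z 9.9 Ftool [-19.8  -1.2  -6.8] Tq [-2.63 -0.02  0.12] gw 0.387
```

View pics/s12c.png

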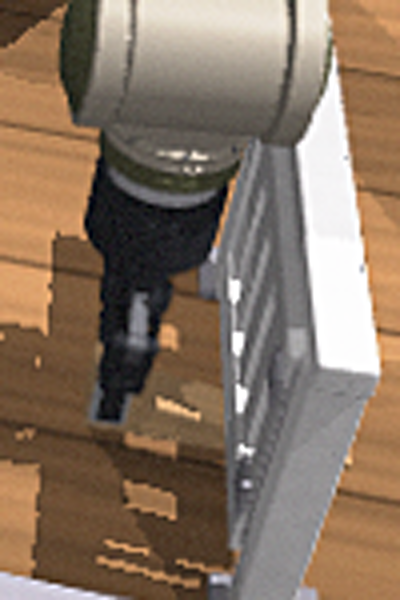

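{"method": "carry_out", "body": {"plan": [[28, [0, 0, 0], [0, 0, 0]], [28, [0, 0, 0], [0, 0, 0]]]}}

```text
time_s: 20.55
eef_pos: [557.1, 204.1, 9.9]
ee_rot: [0.001, 0.685, 0.729, -0.002]
force: [0.2, -19.3, 6.9]
grip_width: 0.387
```

{"method": "carry_out", "body": {"plan": [[45, [0, 0, 0], [0, 0, 0]], [60, [0, 0, 0], [0, 0, 0]], [70, [0, 0, 0], [0, 0, 0]], [70, [0, 0, 0], [0, 0, 0]], [70, [0, 0, 0], [0, 0, 0]], [70, [0, 0, 0], [0, 0, 0]]]}}

```text
time_s: 21.05
eef_pos: [556.6, 206.9, 9.6]
ee_rot: [-0.0, 0.685, 0.728, -0.0]
force: [-0.0, -0.0, -0.6]
grip_width: 0.821
```

```bash

python3 -c "
from h import *
sp()
c=cap('scene','s13')
cv2.imwrite('pics/s13c.png',cv2.resize(c['color'][180:330,420:520],None,fx=4,fy=4,interpolation=cv2.INTER_CUBIC))"
```

```text
t 21.05 heel in stand -130.6 -78.6 z 9.6 Ftool [-0.  -0.   0.6] Tq [-0.01 -0.05 -0.01] gw 0.821
```

View pics/s13c.png

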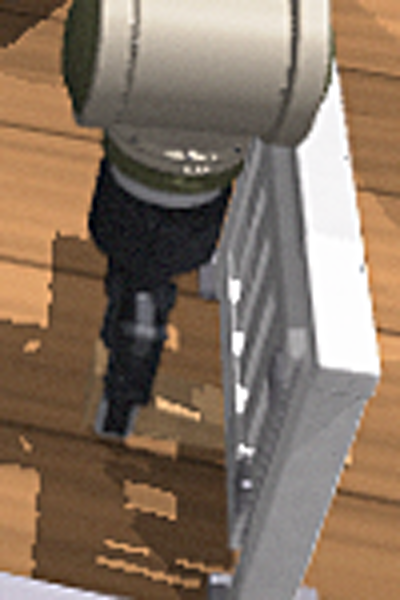

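{"method": "carry_out", "body": {"plan": [[75, [-2, 0, -4], [0, 0, 0]], [75, [0, 0, -8], [0, 0, 0]], [75, [0, 0, -14], [0, 0, 0]], [75, [0, 0, -18], [0, 0, 0]], [75, [0, 0, -18], [0, 0, 0]], [75, [0, 0, -18], [0, 0, 0]], [75, [-10, 0, -12], [0, 0, 0]], [75, [-20, 0, -6], [0, 0, 0]], [75, [-30, 0, 0], [0, 0, 0]], [75, [-30, 0, 0], [0, 0, 0]], [75, [-30, 0, 0], [0, 0, 0]], [75, [-30, 0, 0], [0, 0, 0]], [75, [-30, 0, 0], [0, 0, 0]], [75, [-30, 0, 0], [0, 0, 0]], [75, [-20, 0, 0], [0, 0, 0]], [75, [-10, 0, 0], [0, 0, 0]], [75, [0, 0, 0], [0, 0, 0]]]}}

```text
time_s: 22.52
eef_pos: [571.4, -37.1, 107.9]
ee_rot: [0.0, 0.686, 0.727, -0.0]
force: [0.2, 0.4, 0.2]
grip_width: 0.878
```

```bash

python3 -c "
from h import *
sp()
c=cap('scene','s14');a=cap('top','t14')
cv2.imwrite('pics/s14c.png',cv2.resize(c['color'][170:350,400:530],None,fx=3.3,fy=3.3,interpolation=cv2.INTER_CUBIC))
cv2.imwrite('pics/t14c.png',cv2.resize(a['color'][115:315,60:260],None,fx=3,fy=3,interpolation=cv2.INTER_CUBIC))"
```

```text
t 22.52 heel in stand -129.6 -323.0 z 107.9 Ftool [ 0.4  0.3 -0.2] Tq [-0.01  0.02  0.01] gw 0.878
```

View pics/s14c.png

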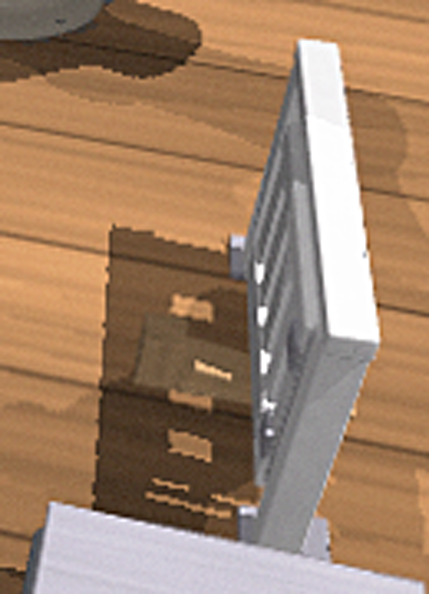

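View pics/t14c.png

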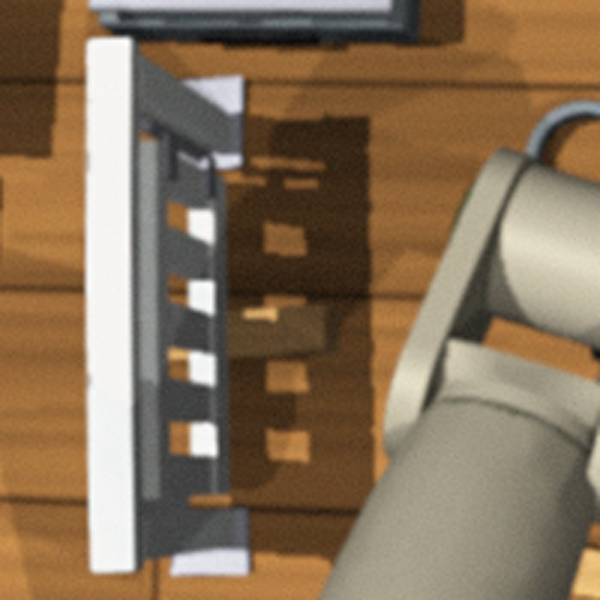

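```bash
python3 - <<'E'
from h import *
np.set_printoptions(precision=1,suppress=True)
t=pickle.load(open('t14.pkl','rb'))
g=lambda l:[(60+x/3,115+y/3) for x,y in l]
c,n=np.cos(YA),np.sin(YA)
def S(W): d=W[:,:2]-H0; return np.c_[c*d[:,0]+n*d[:,1],-n*d[:,0]+c*d[:,1]]
print('gate front top edge', S(px2w(t,g([(160,140),(160,500)]),160)))
print('rail front', S(px2w(t,g([(133,40),(136,570)]),208)))
print('heel back top', px2w(t,g([(325,307),(326,350)]),45), S(px2w(t,g([(325,307),(326,350)]),45)))
to([559,150,108],1.632)
E
```

```text
gate front top edge [[ -11.8  -16.1]
 [-253.3  -14.5]]
rail front [[  44.8  -15.4]
 [-296.7  -15.9]]
heel back top [[571.4 191.5  45. ]
 [539.9 189.4  45. ]] [[-116.6  -97.8]
 [-148.2  -98.1]]
t 22.62 pos [571.3 -34.5 107.8] xyaw 1.6317 F [0.  0.8 0.8] gw 0.874 q [-0.3  0.5  1.5  0.   1.1 -0.3]
 shift [184.9  -1.1  -0.2] turn [-0. -0. -0.]
```

{"method": "carry_out", "body": {"plan": [[0, [8, 0, 0], [0, 0, 0]], [0, [18, 0, 0], [0, 0, 0]], [0, [25, 0, 0], [0, 0, 0]], [0, [28, 0, 0], [0, 0, 0]], [0, [28, 0, 0], [0, 0, 0]], [0, [28, 0, 0], [0, 0, 0]], [0, [25, 0, 0], [0, 0, 0]], [0, [15, 0, 0], [0, 0, 0]], [0, [8, 0, 0], [0, 0, 0]], [0, [0, 0, 10], [0, 0, 0]], [0, [0, 0, 18], [0, 0, 0]], [0, [0, 0, 18], [0, 0, 0]], [0, [0, 0, 18], [0, 0, 0]], [0, [0, 0, 15], [0, 0, 0]], [0, [0, 0, 10], [0, 0, 0]], [0, [0, 0, 4], [0, 0, 0]], [0, [0, 0, 0], [0, 0, 0]], [0, [0, 0, 0], [0, 0, 0]]]}}

```text
time_s: 24.12
eef_pos: [560.6, 147.5, 15.1]
ee_rot: [0.0, 0.685, 0.728, 0.0]
force: [-0.3, 0.8, 0.5]
grip_width: -0.001
```

```bash

python3 -c "
from h import *
to([557.6,174,12],1.628)
c=cap('scene','s15')
cv2.imwrite('pics/s15c.png',cv2.resize(c['color'][170:350,400:530],None,fx=3.3,fy=3.3,interpolation=cv2.INTER_CUBIC))"
```

```text
t 24.12 pos [560.6 147.5  15.1] xyaw 1.6317 F [-0.3  0.8  0.5] gw -0.001 q [ 0.06  0.68  1.54 -0.    0.92 -0.01]
 shift [26.6 -1.4  3.1] turn [0.007 0.    0.035]
```

View pics/s15c.png

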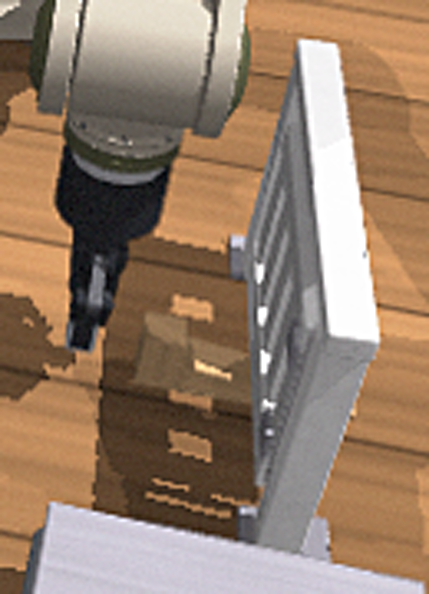

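{"method": "carry_out", "body": {"plan": [[0, [5, -1, 1], [0, 0, 0]], [0, [6, -1, 1], [0, 0, 0]], [0, [6, 0, 0], [0, 0, 0]], [0, [4, 0, 0], [0, 0, 0]], [0, [3, 0, 0], [0, 0, 0]], [0, [2, 0, 0], [0, 0, 0]], [0, [1, 0, 0], [0, 0, 0]], [0, [0, 0, 0], [0, 0, 0]], [0, [0, 0, 0], [0, 0, 0]]]}}

```text
time_s: 24.92
eef_pos: [556.7, 174.4, 12.7]
ee_rot: [0.0, 0.685, 0.728, -0.0]
force: [-0.1, 0.1, 0.2]
grip_width: 0.006
```

{"method": "carry_out", "body": {"plan": [[0, [1, 0, 0], [0, 0, 0]], [0, [1, 0, 0], [0, 0, 0]], [0, [0, 0, 0], [0, 0, 0]]]}}

```text
time_s: 25.17
eef_pos: [556.5, 176.5, 12.7]
ee_rot: [-0.0, 0.685, 0.728, 0.0]
force: [-0.3, -0.2, 0.3]
grip_width: 0.002
```

{"method": "carry_out", "body": {"plan": [[0, [0.5, 0, 0], [0, 0, 0]], [0, [0.5, 0, 0], [0, 0, 0]], [0, [0, 0, 0], [0, 0, 0]]]}}

```text
time_s: 25.42
eef_pos: [556.5, 177.5, 12.7]
ee_rot: [0.0, 0.685, 0.728, -0.0]
force: [0.2, 0.1, -0.4]
grip_width: 0.002
```

{"method": "carry_out", "body": {"plan": [[0, [0.5, 0, 0], [0, 0, 0]], [0, [0.5, 0, 0], [0, 0, 0]], [0, [0, 0, 0], [0, 0, 0]]]}}

```text
time_s: 25.67
eef_pos: [556.4, 178.6, 12.7]
ee_rot: [-0.0, 0.685, 0.728, -0.0]
force: [0.6, -0.0, -0.2]
grip_width: -0.001
```

{"method": "carry_out", "body": {"plan": [[0, [0.5, 0, 0], [0, 0, 0]], [0, [0, 0, 0], [0, 0, 0]]]}}

```text
time_s: 25.83
eef_pos: [556.4, 179.1, 12.7]
ee_rot: [0.0, 0.685, 0.728, 0.0]
force: [0.1, -0.4, 0.2]
grip_width: -0.001
```

{"method": "carry_out", "body": {"plan": [[0, [0.5, 0, 0], [0, 0, 0]], [0, [0, 0, 0], [0, 0, 0]]]}}

```text
time_s: 26.0
eef_pos: [556.4, 179.5, 12.7]
ee_rot: [0.0, 0.685, 0.728, 0.0]
force: [0.1, -0.4, 0.1]
grip_width: 0.0
```

{"method": "carry_out", "body": {"plan": [[0, [0.5, 0, 0], [0, 0, 0]], [0, [0, 0, 0], [0, 0, 0]]]}}

```text
time_s: 26.17
eef_pos: [556.3, 180.0, 12.7]
ee_rot: [-0.0, 0.685, 0.728, -0.0]
force: [0.1, -0.1, -0.1]
grip_width: 0.001
```

{"method": "carry_out", "body": {"plan": [[0, [0.5, 0, 0], [0, 0, 0]], [0, [0, 0, 0], [0, 0, 0]]]}}

```text
time_s: 26.33
eef_pos: [556.3, 180.2, 12.7]
ee_rot: [0.0, 0.685, 0.728, -0.0]
force: [0.3, -1.7, -0.0]
grip_width: 0.004
```

{"method": "carry_out", "body": {"plan": [[0, [0.5, 0, 0], [0, 0, 0]], [0, [0, 0, 0], [0, 0, 0]]]}}

```text
time_s: 26.5
eef_pos: [556.3, 180.3, 12.7]
ee_rot: [0.0, 0.685, 0.728, -0.001]
force: [-0.4, -5.3, 1.1]
grip_width: 0.002
```

{"method": "carry_out", "body": {"plan": [[0, [0.5, 0, 0], [0, 0, 0]], [0, [0, 0, 0], [0, 0, 0]]]}}

```text
time_s: 26.67
eef_pos: [556.3, 180.3, 12.7]
ee_rot: [0.001, 0.685, 0.728, -0.001]
force: [-0.7, -8.4, 0.6]
grip_width: -0.001
```

{"method": "carry_out", "body": {"plan": [[0, [0.5, 0, 0], [0, 0, 0]], [0, [0, 0, 0], [0, 0, 0]]]}}

```text
time_s: 26.83
eef_pos: [556.3, 180.2, 12.7]
ee_rot: [0.001, 0.685, 0.728, -0.001]
force: [-1.5, -12.7, 2.1]
grip_width: 0.001
```

{"method": "carry_out", "body": {"plan": [[0, [0.4, 0, 0], [0, 0, 0]], [0, [0, 0, 0], [0, 0, 0]]]}}

```text
time_s: 27.0
eef_pos: [556.3, 180.3, 12.7]
ee_rot: [0.001, 0.685, 0.728, -0.001]
force: [-1.6, -14.0, 1.7]
grip_width: -0.002
```

{"method": "carry_out", "body": {"plan": [[0, [0.3, 0, 0], [0, 0, 0]], [0, [0, 0, 0], [0, 0, 0]]]}}

```text
time_s: 27.17
eef_pos: [556.3, 180.3, 12.7]
ee_rot: [0.001, 0.685, 0.728, -0.002]
force: [-0.6, -16.4, 1.9]
grip_width: -0.002
```

{"method": "carry_out", "body": {"plan": [[0, [0.3, 0, 0], [0, 0, 0]], [0, [0, 0, 0], [0, 0, 0]]]}}

```text
time_s: 27.33
eef_pos: [556.3, 180.3, 12.7]
ee_rot: [0.001, 0.685, 0.728, -0.002]
force: [-1.4, -18.6, 1.5]
grip_width: 0.001
```

```bash
python3 -c "
from h import *
sp()"
```

```text
t 27.33 heel in stand -132.4 -105.2 z 12.7 Ftool [-18.5  -2.6  -1.4] Tq [-2.65  0.2   0.05] gw 0.001
```

It held at 18.6 N without moving, so it is jammed well. I'll back off and retreat now.

{"method": "carry_out", "body": {"plan": [[0, [-2, 0, 0], [0, 0, 0]], [0, [-6, 0, 0], [0, 0, 0]], [0, [-15, 0, 0], [0, 0, 0]], [0, [-15, 0, -10], [0, 0, 0]], [0, [-10, 0, -18], [0, 0, 0]], [0, [-10, 0, -18], [0, 0, 0]], [0, [-10, 0, -18], [0, 0, 0]], [0, [-20, 0, -18], [0, 0, 0]], [0, [-30, 0, -10], [0, 0, 0]], [0, [-30, 0, 0], [0, 0, 0]], [0, [-30, 0, 0], [0, 0, 0]], [0, [-30, 0, 0], [0, 0, 0]], [0, [-20, 0, 0], [0, 0, 0]], [0, [-10, 0, 0], [0, 0, 0]], [0, [0, 0, 0], [0, 0, 0]], [0, [0, 0, 0], [0, 0, 0]], [0, [0, 0, 0], [0, 0, 0]], [0, [0, 0, 0], [0, 0, 0]]]}}

```text
time_s: 28.83
eef_pos: [570.6, -53.3, 104.7]
ee_rot: [-0.0, 0.685, 0.729, 0.0]
force: [0.6, 0.2, 0.2]
grip_width: 0.006
```

```bash

python3 -c "
from h import *
np.set_printoptions(precision=1,suppress=True)
sp()
c=cap('scene','s16');a=cap('top','t16')
x=cv2.resize(c['color'][170:350,400:530],None,fx=3,fy=3,interpolation=cv2.INTER_CUBIC)
y=cv2.resize(a['color'][115:315,60:210],None,fx=2.7,fy=2.7,interpolation=cv2.INTER_CUBIC)
im=np.zeros((540,800,3),np.uint8); im[:x.shape[0],:x.shape[1]]=x; im[:,395:395+y.shape[1]]=y[:540]
cv2.imwrite('pics/f16.png',im)"
```

```text
t 28.83 heel in stand -131.4 -339.1 z 104.7 Ftool [ 0.2  0.6 -0.2] Tq [-0. -0.  0.] gw 0.006
```

View pics/f16.png

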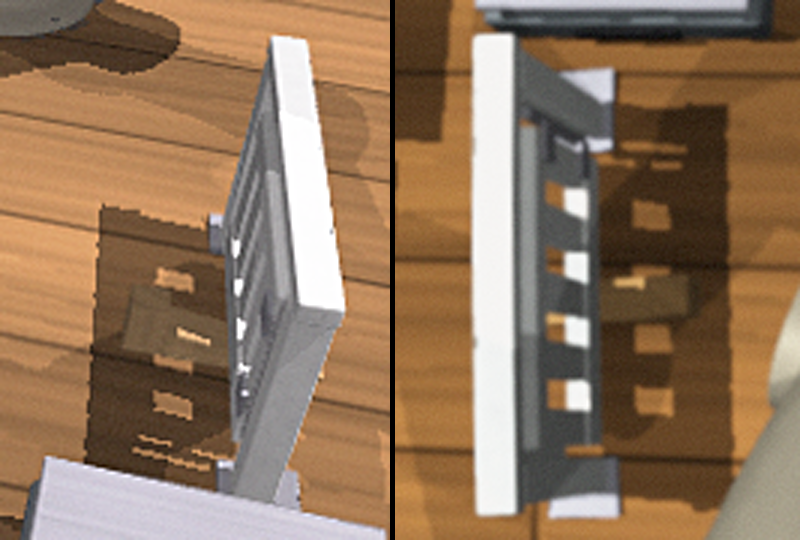

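View pics/t16.png

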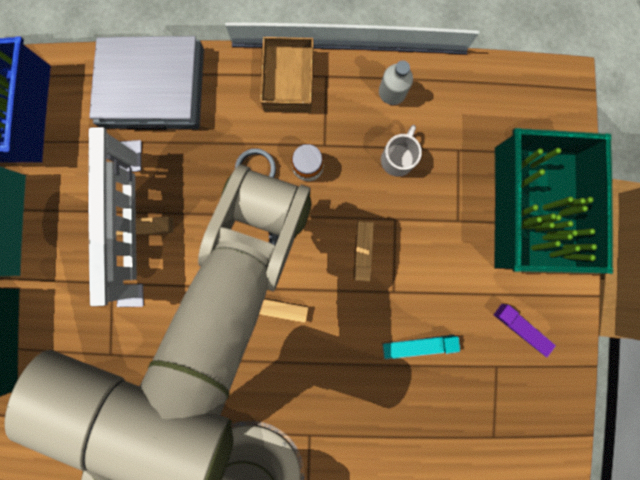

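The gate stands parallel to the rail (gate top strip about x=530 in the top crop), with the wedge under it at (640,295) and the robot clear. The bystanders are in their places.

```bash
python3 -c "
from h import *
print(ctrl.finish_job())"
```

```text
the job is handed in; nothing more can be done
None
```

The gate is shut and held by the wedge alone, and I've handed the job in; it gives no verdict.

**What I did:** I gripped the tall-heeled wedge by its heel, set it flat on the counter and slid it thin end first under the middle of the gate from the opening side. Sliding took up to about 9 N. The gate then reached its stop and the force rose to about 20 N over the last 2 mm. I let go, then tapped the heel from behind with the closed fingers up to 18.6 N, and the wedge did not move.

**Last checks:**
- **Gate:** after the first release, with the arm backed away, the gate's top edge was parallel to the head rail to within about 0.4°, which is the pixel error. After the tap I only checked by eye, and it still looked shut.
- **Robot:** it stood clear with about 0 N on the tool. The clock read 28.8 s just before hand-in, out of the 72 s allowed.
- **Other things:** the jar, mug, shim and both look-alikes looked unmoved in the last top picture. The arm partly hid the block and the tape roll, but what showed of them was in place.

No check failed or disagreed.

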